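Re-rack the shoe lasts in reverse order

TASK

Move the four shoe lasts from the full grey rack to the empty plywood rack, one to a bay, in the reverse order: the last now at the left end of the old rack goes to the right end of the new one, and so on along the row, so that the next bench can work through them from the other end. Stand each on its sole, down between the rails in the middle of its bay with its toe still pointing away from you (the robot), and set it down without dropping it. Leave the hammer, the jar and the tin where they are.

Things in the scene. Friction and masses are not known exactly. Their poses are not given: they have to be found in the camera images.
- old_rack: full rack, grey with dark rails, fixed. Origin: centre of underside; x to the toe side (away from the robot), y along the row to the robot's left. Floor 12 mm above the bench; 4 bays centred at x = 0, y = 117, 39, -39, -117 mm, each 68 (y) x 150 (x) mm inside, between 10 mm wide rails 15 mm high over the floor. Outside: 322 mm in y, x -85 to 99 mm, toe-side ledge 24 mm wide
- new_rack: the empty rack: pale plywood, fixed to the bench, of exactly the same size, bays, axes and origin as the old rack
- last_red_neck (a point): shoe last with red head: wooden foot form 128 mm long (x, toe at +x), 48 wide, 75 tall, 0.15 to 0.3 kg, flat sole, in a bay of the old rack. The point: grasp point in its neck, 56 mm above the sole, 36 mm behind (-x, heelward of) mid-length. Neck: parallel sides 26 mm apart in y, 44 long in x, 39 to 75 mm above the sole; its top 7 mm are red. Mass centre 15 mm toeward of the point
- last_yellow_neck (a point): shoe last with yellow head: wooden foot form 128 mm long (x, toe at +x), 48 wide, 75 tall, 0.15 to 0.3 kg, flat sole, in a bay of the old rack. The point: grasp point in its neck, 56 mm above the sole, 36 mm behind (-x, heelward of) mid-length. Neck: parallel sides 26 mm apart in y, 44 long in x, 39 to 75 mm above the sole; its top 7 mm are yellow. Mass centre 15 mm toeward of the point
- last_green_neck (a point): shoe last with green head: wooden foot form 128 mm long (x, toe at +x), 48 wide, 75 tall, 0.15 to 0.3 kg, flat sole, in a bay of the old rack. The point: grasp point in its neck, 56 mm above the sole, 36 mm behind (-x, heelward of) mid-length. Neck: parallel sides 26 mm apart in y, 44 long in x, 39 to 75 mm above the sole; its top 7 mm are green. Mass centre 15 mm toeward of the point
- last_blue_neck (a point): shoe last with blue head: wooden foot form 128 mm long (x, toe at +x), 48 wide, 75 tall, 0.15 to 0.3 kg, flat sole, in a bay of the old rack. The point: grasp point in its neck, 56 mm above the sole, 36 mm behind (-x, heelward of) mid-length. Neck: parallel sides 26 mm apart in y, 44 long in x, 39 to 75 mm above the sole; its top 7 mm are blue. Mass centre 15 mm toeward of the point
- tab_red: red colour tab, 20 x 52 x 5 mm, fixed on the toe-side ledge of the old rack in front of the bay where the red last stands at the start; it stays there. Origin at the centre of its underside, 87 mm to +x of the bay's centre and 27 mm above the bench; axes as the rack's
- tab_yellow: yellow colour tab, 20 x 52 x 5 mm, fixed on the toe-side ledge of the old rack in front of the bay where the yellow last stands at the start; it stays there. Origin at the centre of its underside, 87 mm to +x of the bay's centre and 27 mm above the bench; axes as the rack's
- tab_green: green colour tab, 20 x 52 x 5 mm, fixed on the toe-side ledge of the old rack in front of the bay where the green last stands at the start; it stays there. Origin at the centre of its underside, 87 mm to +x of the bay's centre and 27 mm above the bench; axes as the rack's
- tab_blue: blue colour tab, 20 x 52 x 5 mm, fixed on the toe-side ledge of the old rack in front of the bay where the blue last stands at the start; it stays there. Origin at the centre of its underside, 87 mm to +x of the bay's centre and 27 mm above the bench; axes as the rack's
- hammer: bystander: hammer lying on the bench, 260 mm long, beyond the racks; origin under the middle of its length
- jar: bystander: amber jar with black lid, 64 mm wide, 85 mm tall, beside the racks; origin at the centre of its underside
- tin: bystander: steel tin, 74 mm wide, 70 mm tall, beside the racks; origin at the centre of its underside
Not all that is in view belongs to the job. Leave any turquoise look-alike of the part that bears last_yellow_neck alone. What is shaped like the part that bears last_blue_neck but purple or turquoise is not meant.

How it is judged:
By the outcome, as a careful person would: the job done as asked, in the order asked, and still so for the second after the job is handed in, with the robot touching nothing.
It also fails if it takes over 112 s, if anything falls off the work surface, if the arm or the gripper's body presses on something with over 40 N, if the wrist force passes 120 N, or if a joint passes its speed limit or range.

ROBOT

A 6-joint arm with a two-finger parallel gripper is mounted at the origin on the work surface. World frame = base frame: x ahead of the robot, y to its left, z up, the work surface at z = 0. Lengths are in m, angles in rad, forces in N, time in s.
With the tool pointing down it reaches from about 0.3 to 0.825 m from the base axis. Payload 5.4 kg.
Tool frame: the origin (TCP) lies midway between the tips of the shut fingers; the grasp point (between the pads) lies 19 mm behind it; z points along the fingers, x is the direction in which the jaws open and shut, and the axes are right-handed (so a half turn about z gives the same grasp; the last joint's range is limited). The gripper opens to 92 mm and grips with 3 to 60 N. Pads are 20 mm wide; open, the fingers measure 128 mm over their backs; the gripper's body (75 mm by 189 mm) begins 69 mm behind the grasp point.
Start: joints at [-1.406, 0.158, 1.597, -0, 1.386, -0.21], TCP at [0.21, -0.535, 0.215] pointing down, gripper open.
Joint ranges: [-2.91, 2.91], [-0.94, 2.29], [0.18, 2.7], [-1.29, 4.43], [0.17, 2.64], [-3, 3]. Speed limits (rad/s): [2.57, 2.57, 3.14, 3.14, 3.14, 3.14].

INTERFACE

Orientations are given as a 3x3 rotation matrix whose columns are the frame's x, y, z axes.
In Python, from rig import robot, eyes, job, search_frame, silhouettes, tip_of gives the robot as it stands.
- The arm moves only by the tool servo_tool, never from a script. Its argument "series" is one flat list of numbers, 4 for each row, row after row: the shift along the world's x, y, z in units of 60 mm (1.0 is 60 mm), then the turn about the world's z in units of 8 degrees (1.0 is 8 degrees). A call has 1 to 20 rows; each row is the pose to reach, as a shift and turn from the pose commanded when the call began; what a row does not reach only later rows make up. A row lasts 1/8 s, in which the tool goes at most 62.5 mm and 10.7 degrees, less where a joint would pass 70% of its speed; a pose out of reach is approached as far as the arm can. A call with a gripper value outside its range is refused whole. "fingers" is the opening, from 0 (shut) to 1 (fully open), set as the call begins (left out, the last holds). The fingers move at their own pace and stop on an object; the grip force is fixed at half the most. Time passes only in rows, so rows that repeat a pose let the fingers close. It gives the time, the measured TCP pose, the force and the opening at its end, in the units of the state.
- robot.sense(): the state, without advancing time (a new reading comes with each control period).
- eyes.read_camera(name): name is "scene" or "side" or "wrist"; returns a dict with "img" (480x640x3 uint8, red, green, blue), "fx", "fy", "cx", "cy" (pixels), "k1" (the pictures are not rectified: a ray, as slopes to the right and down, at radius r is drawn at 1 + k1 r^2 times it, then the intrinsics apply), "extrinsics" (4x4, takes a point from world to camera coordinates). Camera axes: x right, y down, z forward; pixel columns grow to the right and rows downward; lengths in m; the calibration is good to about 2 mm. A picture is of the moment at which its call begins. There is no depth.
- job.sign_off(): hands the job in, once; it reports no verdict.
Trained networks look in the newest picture that a camera, given by its name, has taken for a name from the list of things; names that differ only in an ending like _2 or _b are one class to them, and where a whole thing is asked for, a point or a joint stands for the part that bears it (a point fixed in the world has none). Each returns a list of dicts, best first, with "p" (0 to 1); they miss things now and then, are a little off and sometimes report something else, mostly with a low value. They report only what shows in the picture. A call takes as long as a camera call. They do not tell look-alikes from the thing itself.
- search_frame(camera, thing): "bbox" ([left, top, width, height] in pixels, round what is visible of it).
- silhouettes(camera, thing): "mask" (480x640 bool, what is visible of it) and "bbox" ([left, top, width, height] in pixels, round what is visible of it).
- tip_of(camera, thing): "uv" ([column, row] in pixels: a listed point, or the origin of a listed thing).
The state is a dict: "time_s": time; "joint_pos": joint angles; "joint_vel": joint speeds; "joint_torque": joint torques, N m; "eef_pos": TCP position; "orientation": TCP orientation; "force": force on the tool from outside, world axes, zero at the start; "wrist_torque": the same for the moment, N m; "finger_gap": finger opening in m.
Only numpy, scipy, OpenCV 4.12 (cv2) and the standard library are available. Lean on these libraries where they do the work, as an engineer would, in place of code of your own. Each camera call takes 0.05 s, during which the arm holds its last target. There are 200 camera calls.

## Working session

There is one attempt and no reset: what is moved stays moved. The work goes in short steps, Python scripts to look and compute and a tool call to move; the robot and the scene stay as the last step left them, time stands still between calls to the robot, and variables do not carry over. Pictures are saved under pics/ and viewed, about 12 in all and at most 16, crops included, and the job is handed in when it is done.

Besides the shell and the picture viewer there is one more tool, called after "Call:" by a JSON object that holds its "op" and its "data", one argument or row to a line. servo_tool: Moves the arm, as the interface text tells. Its arguments: {"type":"object","properties":{"series":{"type":"array","items":{"type":"number"}},"fingers":{"type":"number"}},"required":["series"]}

```bash
mkdir -p pics; ls
python3 - <<'E'
from rig import robot, eyes, search_frame, tip_of
import cv2
s=robot.sense(); print(s['time_s'],s['eef_pos'],s['orientation'],s['finger_gap'])
for c in ['scene','side','wrist']:
    d=eyes.read_camera(c); cv2.imwrite(f'pics/{c}0.png',d['img'][:,:,::-1]); print(c,d['fx'],d['k1'],d['extrinsics'].round(3).tolist())
    for t in ['old_rack','new_rack','last_red_neck','last_yellow_neck','last_green_neck','last_blue_neck','tab_red','tab_yellow','tab_green','tab_blue','jar','tin','hammer']:
        print(t,[(([round(float(x)) for x in q['uv']]),round(q['p'],2)) for q in tip_of(c,t)][:4])
E
```

```text
pics
0.0 [ 0.21037677 -0.53447054  0.21361836] [[ 3.66070204e-01 -9.30587190e-01 -2.95744348e-04]
 [-9.30585435e-01 -3.66070102e-01  1.85156543e-03]
 [-1.83130624e-03 -4.02587554e-04 -9.99998242e-01]] 0.09144686270693965
scene 441.1913096823808 -0.018520544378696758 [[0.571, 0.821, 0.004, -0.312], [0.684, -0.472, -0.556, -0.313], [-0.455, 0.321, -0.831, 1.334], [0.0, 0.0, 0.0, 1.0]]
old_rack [([364, 215], 0.96)]
new_rack [([228, 294], 0.6)]
last_red_neck [([388, 171], 0.73), ([466, 185], 0.53)]
last_yellow_neck [([347, 197], 0.94), ([465, 249], 0.66), ([320, 148], 0.58)]
last_green_neck [([322, 216], 0.78)]
last_blue_neck [([435, 315], 0.95), ([368, 186], 0.93), ([351, 118], 0.59)]
tab_red [([424, 206], 0.54), ([402, 220], 0.5)]
tab_yellow [([378, 237], 0.74), ([366, 184], 0.18)]
tab_green [([352, 252], 0.5), ([344, 199], 0.33)]
tab_blue [([468, 185], 0.67), ([401, 222], 0.5), ([147, 379], 0.22)]
jar [([144, 377], 0.82)]
tin [([468, 184], 0.82)]
hammer [([362, 343], 0.8), ([424, 208], 0.26)]
side 511.0618991744164 -0.14148370213327618 [[0.968, -0.252, 0.009, -0.505], [-0.157, -0.63, 
[... 287 characters left out ...]
], 0.31)]
last_blue_neck [([290, 204], 0.96), ([402, 213], 0.82), ([316, 197], 0.68)]
tab_red [([294, 220], 0.56), ([318, 201], 0.51), ([306, 176], 0.26)]
tab_yellow [([333, 224], 0.5)]
tab_green [([340, 239], 0.42)]
tab_blue [([327, 208], 0.53), ([330, 225], 0.46), ([332, 316], 0.26)]
jar [([387, 377], 0.63)]
tin [([307, 177], 0.89)]
hammer [([400, 256], 0.73)]
wrist 386.94179808118923 -0.04224582294711559 [[0.366, -0.931, -0.0, -0.575], [-0.89, -0.35, 0.292, -0.034], [-0.272, -0.106, -0.956, 0.392], [0.0, 0.0, 0.0, 1.0]]
old_rack []
new_rack []
last_red_neck []
last_yellow_neck []
last_green_neck []
last_blue_neck []
tab_red []
tab_yellow []
tab_green []
tab_blue []
jar []
tin []
hammer []
```

View pics/scene0.png

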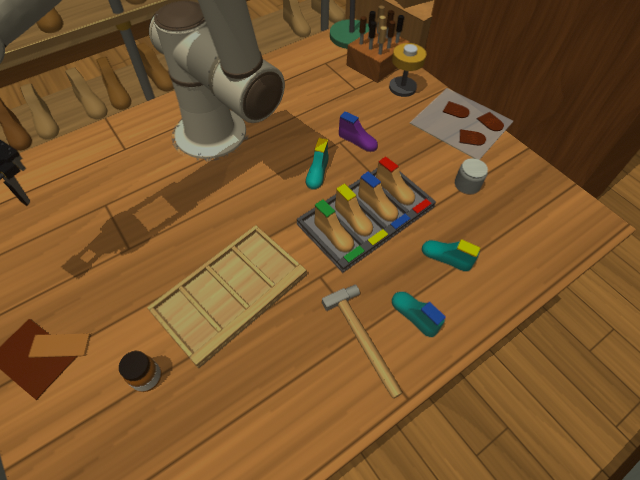

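View pics/side0.png

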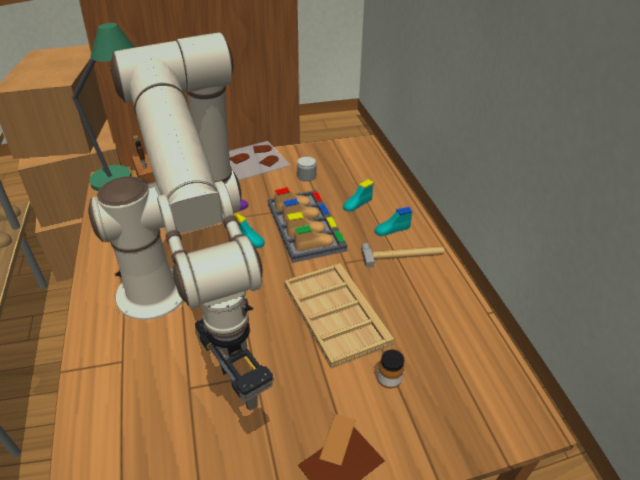

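The scene view shows, from the robot's left: red head (388,163), blue (372,180), yellow (347,191) and green (326,208) in the grey rack. The empty plywood rack is at (228,294). Look-alikes to leave: turquoise with yellow head at (318,160) and (455,252), turquoise with blue head at (420,313), purple with blue head at (355,130). The side view agrees.

So in the new rack, from the robot's left: green, yellow, blue, red.

```bash
cat > h.py <<'E'
import numpy as np, cv2
from scipy.optimize import least_squares, minimize
from rig import robot, eyes, search_frame, silhouettes, tip_of
def proj(d,P):
    P=np.atleast_2d(P); E=d['extrinsics']; c=P@E[:3,:3].T+E[:3,3]
    s=c[:,:2]/c[:,2:]; s=s*(1+d['k1']*(s**2).sum(1,keepdims=True))
    return s*[d['fx'],d['fy']]+[d['cx'],d['cy']]
def ray(d,uv):
    s0=(np.array(uv,float)-[d['cx'],d['cy']])/[d['fx'],d['fy']]; s=s0.copy()
    for _ in range(20): s=s0/(1+d['k1']*(s@s))
    R=d['extrinsics'][:3,:3]; t=d['extrinsics'][:3,3]
    return -R.T@t, R.T@np.r_[s,1]
def atz(d,uv,z):
    o,v=ray(d,uv); return o+v*(z-o[2])/v[2]
def tri(ds,uvs):
    A=0;b=0
    for d,uv in zip(ds,uvs):
        o,v=ray(d,uv); v=v/np.linalg.norm(v); M=np.eye(3)-np.outer(v,v); A=A+M; b=b+M@o
    return np.linalg.solve(A,b)
def rackpt(p,L):
    c,s=np.cos(p[2]),np.sin(p[2]); L=np.atleast_2d(L).astype(float)
    return np.c_[p[0]+c*L[:,0]-s*L[:,1],p[1]+s*L[:,0]+c*L[:,1],L[:,2]]
HUE={'red':(0,8),'yellow':(24,34),'green':(50,72),'blue':(105,122)}
def blobs(img,col,amin=25):
    h=cv2.cvtColor(img,cv2.COLOR_RGB2HSV); lo,hi=HUE[col]
    m=cv2.inRange(h,(lo,150,60),(hi,255,255))
    if col=='red': m|=cv2.inRange(h,(172,150,60),(180,255,255))
    n,_,st,ce=cv2.connectedComponentsWithStats(m)
    return [(ce[i].round(1).tolist(),int(st[i,4])) for i in range(1,n) if st[i,4]>=amin]
E
python3 - <<'E'
from h import *
D={c:eyes.read_camera(c) for c in ['scene','side']}
box=np.array([[x,y,z] for x in(-.085,.099) for y in(-.161,.161) for z in(0,.027)])
res={}
for r,g in (('new_rack',{'scene':(228,294),'side':(333,315)}),('old_rack',{'scene':(364,215),'side':(302,231)})):
    p=atz(D['scene'],g['scene'],0); print(r,p, atz(D['side'],g['side'],0))
    M={}
    for c in D:
        q=silhouettes(c,r); print(c,[(x['bbox'],round(x['p'],2)) for x in q]); M[c]=q[0]['mask']
    def cost(v,full=False):
        t=[]
        for c in D:
            a=np.zeros((480,640),np.uint8)
            h=cv2.convexHull(proj(D[c],rackpt(v,box)).astype(np.float32))
            cv2.fillConvexPoly(a,np.round(h*16).astype(np.int32),1,shift=4); 
            hm=cv2.convexHull(np.argwhere(M[c])[:,::-1].astype(np.int32)); b=np.zeros_like(a); cv2.fillConvexPoly(b,hm,1)
            t.append((a&b).sum()/(a|b).sum())
        return t if full else -sum(t)
    best=min((minimize(cost,[p[0],p[1],y],method='Nelder-Mead',options=dict(initial_simplex=[[p[0],p[1],y],[p[0]+.02,p[1],y],[p[0],p[1]+.02,y],[p[0],p[1],y+.15]])) for y in(-.4,-.2,0,.2,.4)),key=lambda o:o.fun)
    print(r,best.x.round(4),np.degrees(best.x[2]).round(2),cost(best.x,True))
for col in HUE:
    print(col,{c:blobs(D[c]['img'],col) for c in D})
E
```

```text
new_rack [ 0.50618827 -0.21673896  0.        ] [ 0.4995181  -0.21271889  0.        ]
scene [([148.9, 228.8, 158.8, 138.9], 0.9), ([320.8, 286.0, 81.7, 113.8], 0.41)]
side [([281.6, 262.2, 114.1, 104.4], 0.6)]
new_rack [ 0.5003 -0.2129  0.1756] 10.06 [np.float64(0.9855660802886784), np.float64(0.9694915254237289)]
old_rack [5.06640105e-01 1.89741294e-01 1.11022302e-16] [0.49826352 0.1715424  0.        ]
scene [([295.3, 167.6, 139.0, 106.7], 0.92)]
side [([265.9, 192.6, 81.6, 68.3], 0.63)]
old_rack [0.5054 0.1913 0.0699] 4.0 [np.float64(0.9726742019624891), np.float64(0.968356058657062)]
red {'scene': [([388.1, 163.8], 158), ([421.5, 205.6], 133)], 'side': [([281.9, 190.6], 75), ([316.9, 195.9], 54)]}
yellow {'scene': [([320.9, 144.7], 129), ([345.7, 191.6], 182), ([377.6, 236.6], 150), ([468.4, 247.6], 231)], 'side': [([365.9, 182.9], 72), ([239.5, 217.3], 63), ([294.8, 215.5], 106), ([331.3, 221.9], 70)]}
green {'scene': [([324.5, 207.8], 170), ([353.6, 253.6], 140)], 'side': [([303.2, 229.2], 71), ([338.9, 236.5], 55)]}
blue {'scene': [([348.7, 116.9], 103), ([370.3, 179.0], 146), ([399.9, 221.0], 125), ([432.6, 313.1], 259)], 'side': [([290.6, 202.1], 61), ([323.4, 208.5], 49), ([404.0, 210.1], 64)]}
```

Run:
```python
from h import *
D=[eyes.read_camera(c) for c in ['scene','side']]
H=dict(red=((388.1,163.8),(281.9,190.6)),blue=((370.3,179),(290.6,202.1)),yellow=((345.7,191.6),(294.8,215.5)),green=((324.5,207.8),(303.2,229.2)))
T=dict(red=((421.5,205.6),(316.9,195.9)),blue=((399.9,221),(323.4,208.5)),yellow=((377.6,236.6),(331.3,221.9)),green=((353.6,253.6),(338.9,236.5)))
for n,X,z in(('head',H,.083),('tab',T,.031)):
    for k,u in X.items(): print(n,k,tri(D,u).round(4),[atz(d,v,z)[:2].round(4) for d,v in zip(D,u)])
by=dict(red=.117,blue=.039,yellow=-.039,green=-.117)
def f(v): return np.concatenate([(proj(d,rackpt(v,[.087,by[k],.030]))-u[i]).ravel() for k,u in T.items() for i,d in enumerate(D)])
s=least_squares(f,[.505,.19,.07]); print(s.x.round(4),np.degrees(s.x[2]),f(s.x).round(1))
for k in H: print(k,(rackpt(s.x,[-.036,by[k],0])).round(4))
```

```text
head red [0.4578 0.2977 0.0867] [array([0.4552, 0.3006]), array([0.4588, 0.3025])]
head blue [0.4728 0.2258 0.0868] [array([0.4697, 0.2291]), array([0.474 , 0.2298])]
head yellow [0.4706 0.1491 0.088 ] [array([0.4672, 0.1522]), array([0.472 , 0.1549])]
head green [0.4814 0.0767 0.0867] [array([0.4785, 0.079 ]), array([0.4826, 0.0803])]
tab red [0.5851 0.3132 0.0323] [array([0.584 , 0.3148]), array([0.5857, 0.3139])]
tab blue [0.5893 0.2362 0.0308] [array([0.5894, 0.236 ]), array([0.5892, 0.236 ])]
tab yellow [0.5952 0.1579 0.0319] [array([0.5941, 0.1592]), array([0.5958, 0.1577])]
tab green [0.5995 0.0801 0.0303] [array([0.5994, 0.0803]), array([0.5995, 0.0786])]
[0.5051 0.1923 0.0638] 3.6565530501032635 [-0.   0.4 -0.4  0.2  0.2  0.1  0.   0.1 -0.1  0.4 -0.5  0.1  0.2  0.1
 -0.2 -0.2]
red [[0.4617 0.3067 0.    ]]
blue [[0.4667 0.2289 0.    ]]
yellow [[0.4717 0.1511 0.    ]]
green [[0.4766 0.0732 0.    ]]
```

Old rack is at about (0.505, 0.192), yaw 3.7°, with tab residuals under 0.5 px. New rack is at about (0.500, -0.213), yaw 10°. I'll move over the old rack for a close look with the wrist camera, with the fingers half open.

Call:
{"op": "servo_tool", "data": {
  "series": [3.67,12.1,0.6,-2.2,3.67,12.1,0.6,-2.2,3.67,12.1,0.6,-2.2,3.67,12.1,0.6,-2.2,3.67,12.1,0.6,-2.2,3.67,12.1,0.6,-2.2,3.67,12.1,0.6,-2.2,3.67,12.1,0.6,-2.2,3.67,12.1,0.6,-2.2,3.67,12.1,0.6,-2.2,3.67,12.1,0.6,-2.2,3.67,12.1,0.6,-2.2,3.67,12.1,0.6,-2.2,3.67,12.1,0.6,-2.2,3.67,12.1,0.6,-2.2,3.67,12.1,0.6,-2.2,3.67,12.1,0.6,-2.2,3.67,12.1,0.6,-2.2],
  "fingers": 0.5
}}

```text
time_s: 4.75
eef_pos: [0.4307, 0.1905, 0.2507]
orientation: [[0.067, -0.998, 0.0], [-0.998, -0.067, -0.0], [0.0, -0.0, -1.0]]
force: [0.3, -0.2, 0.4]
finger_gap: 0.0459
```

```bash
cat > w.py <<'E'
from h import *
import sys
d=eyes.read_camera('wrist'); s=robot.sense(); print(s['time_s'],s['eef_pos'].round(4),np.degrees(np.arctan2(s['orientation'][1,0],s['orientation'][0,0])).round(2),s['force'].round(1),round(s['finger_gap'],4),s['joint_pos'].round(2))
cv2.imwrite(f'pics/{sys.argv[1]}.png',d['img'][:,:,::-1])
h=cv2.cvtColor(d['img'],cv2.COLOR_RGB2HSV)
for col in HUE:
    lo,hi=HUE[col]; m=cv2.inRange(h,(lo,150,60),(hi,255,255))
    if col=='red': m|=cv2.inRange(h,(172,150,60),(180,255,255))
    for ct in cv2.findContours(m,cv2.RETR_EXTERNAL,cv2.CHAIN_APPROX_NONE)[0]:
        if cv2.contourArea(ct)<120: continue
        uv=ct[:,0].mean(0); 
        for z in (.087,.032):
            W=np.array([atz(d,q,z)[:2] for q in ct[:,0]],np.float32)
            (c,wh,a)=cv2.minAreaRect(W*1000)
            print(col,uv.round(),'z',z,'ctr',np.round(c,1),'size',np.round(wh,1),'ang',round(a,1))
E
python3 w.py wr1
```

```text
4.8 [0.4307 0.1906 0.2507] -86.16 [ 0.3 -0.4 -0.5] 0.0463 [ 0.16 -0.14  1.83 -0.    1.46  1.66]
red [198. 175.] z 0.087 ctr [457.2 297.2] size [47.4 28.7] ang 6.9
red [198. 175.] z 0.032 ctr [448.2 313.9] size [55.2 33.5] ang 6.9
red [197.  28.] z 0.087 ctr [574.  296.3] size [17.4 44.9] ang 3.2
red [197.  28.] z 0.032 ctr [584.2 312.8] size [20.2 52.2] ang 3.2
blue [281. 163.] z 0.087 ctr [472. 226.] size [46.8 26.9] ang 6.8
blue [281. 163.] z 0.032 ctr [465.4 231. ] size [54.5 31.3] ang 6.8
blue [281.  28.] z 0.087 ctr [578.2 230. ] size [16.6 44. ] ang 3.5
blue [281.  28.] z 0.032 ctr [589.1 235.6] size [19.4 51.2] ang 3.5
```

View pics/wr1.png

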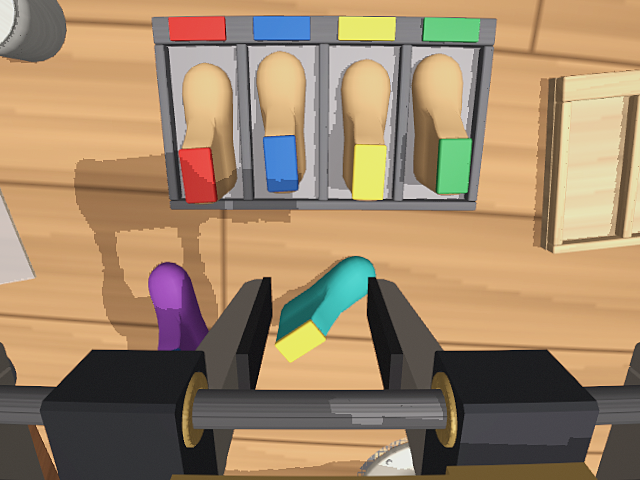

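The wrist view shows red (198,175), blue (281,163), yellow (369,172) and green (454,166) in the grey bays, each with its tab in front. The turquoise and purple decoys lie nearer the robot. I'll loosen the colour limits for yellow and green.

```bash
sed -i "s/'yellow':(24,34),'green':(50,72)/'yellow':(22,37),'green':(45,80)/" h.py; sed -i 's/(lo,150,60)/(lo,130,50)/' w.py; python3 w.py wr2 | grep -v "z 0.032.*4[0-9]\{2\}\."; python3 -c "
import cv2;h=cv2.cvtColor(cv2.imread('pics/wr2.png'),cv2.COLOR_BGR2HSV);print(h[172,369],h[166,454],h[158,445])"
```

```text
4.85 [0.4307 0.1907 0.2507] -86.14 [-0.2 -0.3  0.8] 0.0459 [ 0.16 -0.14  1.83  0.    1.46  1.66]
red [198. 175.] z 0.087 ctr [457.2 297. ] size [47.3 28.4] ang 6.9
red [197.  28.] z 0.087 ctr [574.  296.3] size [17.4 44.8] ang 3.2
red [197.  28.] z 0.032 ctr [584.2 312.8] size [20.3 52.1] ang 3.1
yellow [300. 341.] z 0.087 ctr [299.2 200.9] size [28.1 46.5] ang 40.0
yellow [300. 341.] z 0.032 ctr [264.2 201.7] size [32.7 54.2] ang 40.0
yellow [369. 172.] z 0.087 ctr [469.6 150.4] size [47.6 27.3] ang 2.1
yellow [367.  28.] z 0.087 ctr [582.  163.2] size [16.7 44.5] ang 4.1
yellow [367.  28.] z 0.032 ctr [593.5 157.9] size [19.4 51.9] ang 4.1
green [454. 166.] z 0.087 ctr [479.9  77.5] size [47.2 28.5] ang 4.8
blue [281. 163.] z 0.087 ctr [471.9 226. ] size [46.9 27.1] ang 7.0
blue [282.  27.] z 0.087 ctr [578.2 230.2] size [16.6 44. ] ang 3.6
blue [282.  27.] z 0.032 ctr [589.1 235.8] size [19.4 51.2] ang 3.6
[ 30 133 236] [ 68 125 208] [ 68 123 209]
```

Call:
{"op": "servo_tool", "data": {
  "series": [0.82,-1.89,-1.2,0.12,0.82,-1.89,-1.2,0.12,0.82,-1.89,-1.9,0.12,0.82,-1.89,-2.0,0.12,0.82,-1.89,-2.0,0.12,0.82,-1.89,-2.4,0.12,0.82,-1.89,-2.8,0.12,0.82,-1.89,-3.1,0.12,0.82,-1.89,-3.27,0.12,0.82,-1.89,-3.27,0.12,0.82,-1.89,-3.27,0.12]
}}

```text
time_s: 6.22
eef_pos: [0.4809, 0.0777, 0.0557]
orientation: [[0.085, -0.996, 0.002], [-0.996, -0.085, -0.0], [0.0, -0.002, -1.0]]
force: [0.6, 1.0, 0.1]
finger_gap: 0.0459
```

```bash
python3 w.py wr3 | head -1
```

```text
6.275 [0.4809 0.0776 0.0556] -85.15 [ 0.2 -0.4  0.7] 0.0457 [-0.09  0.12  1.98  0.    1.04  1.4 ]
```

View pics/wr3.png

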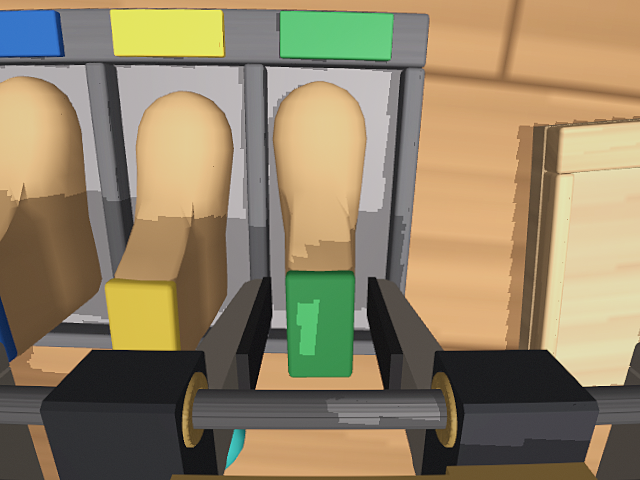

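The green head at (320,320) sits centred between the fingers. Closing and lifting.

Call:
{"op": "servo_tool", "data": {
  "series": [0,0,0,0,0,0,0,0,0,0,0,0,0,0,0,0,0,0,0,0,0,0,0.1,0,0,0,0.4,0,0,0,1.2,0,0,0,2.2,0,0,0,3.0,0,-0.6,-3.0,3.0,0.8,-0.6,-3.0,3.0,0.8,-0.6,-3.0,3.0,0.8,-0.6,-3.0,3.0,0.8,-0.6,-3.0,3.0,0.8],
  "fingers": 0
}}

```text
time_s: 8.15
eef_pos: [0.4437, -0.1019, 0.2341]
orientation: [[0.194, -0.981, -0.001], [-0.981, -0.194, 0.001], [-0.001, 0.0, -1.0]]
force: [0.8, 1.0, -2.0]
finger_gap: 0.0257
```

```bash
python3 w.py wr4 | head -1
python3 - <<'E'
from h import *
eyes.read_camera('wrist');q=silhouettes('wrist','new_rack')
print([(x['bbox'],x['p']) for x in q])
E
```

```text
8.2 [ 0.4438 -0.1014  0.2342] -78.71 [ 0.7 -0.4 -1.8] 0.0258 [-0.49 -0.18  1.89  0.    1.43  0.88]
[([277.3, 56.2, 348.4, 200.5], 0.96)]
```

View pics/wr4.png

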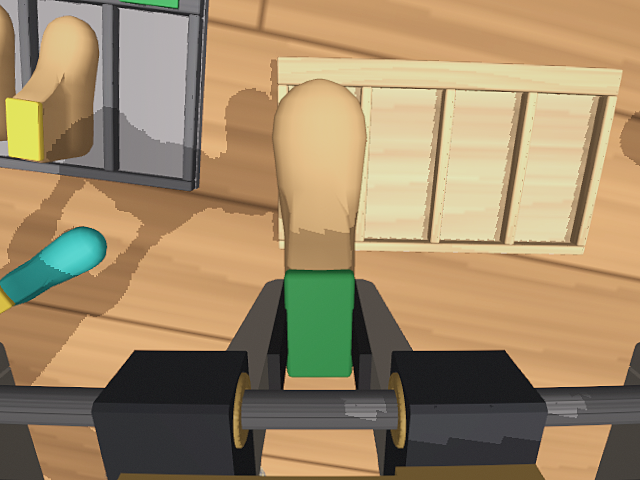

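Run:
```python
from h import *
d=eyes.read_camera('wrist');m=silhouettes('wrist','new_rack')[0]['mask']
hm=cv2.convexHull(np.argwhere(m)[:,::-1].astype(np.int32)); b=np.zeros((480,640),np.uint8); cv2.fillConvexPoly(b,hm,1)
box=np.array([[x,y,z] for x in(-.085,.099) for y in(-.161,.161) for z in(0,.027)])
def cost(v):
    a=np.zeros_like(b); cv2.fillConvexPoly(a,np.round(cv2.convexHull(proj(d,rackpt(v,box)).astype(np.float32))*16).astype(np.int32),1,shift=4)
    return -(a&b).sum()/(a|b).sum()
p=[.5003,-.2129,.1756]
o=minimize(cost,p,method='Nelder-Mead',options=dict(initial_simplex=[p,[.51,-.213,.176],[.5,-.205,.176],[.5,-.213,.22]]))
print(o.x.round(4),np.degrees(o.x[2]),o.fun,cost(p))
x0=rackpt(p,[[.075,y,.027] for y in(-.151,-.083,-.078,-.073,.005,.0,-.005)]+[[-.075,y,.027] for y in(-.151,-.078,0)])
for v in (p,o.x):
  im=d['img'][:,:,::-1].copy()
  L=[(.075,-.151),(-.075,-.151),(-.075,.151),(.075,.151)]
  def dr(P): cv2.polylines(im,[np.round(proj(d,rackpt(v,P))).astype(np.int32)],True,(0,0,255),1)
  for (a,c) in((.034,0),): pass
  for yc in(.117,.039,-.039,-.117): dr([[sx*.075,yc+sy*.034,.027] for sx,sy in((1,1),(1,-1),(-1,-1),(-1,1))])
  dr([[.099,.161,.027],[.099,-.161,.027],[-.085,-.161,.027],[-.085,.161,.027]])
  cv2.imwrite('pics/fit_%d.png'%(v is p),im[40:270,250:640].repeat(2,0).repeat(2,1))
  for yc in(.117,.039,-.039,-.117): print(rackpt(v,[-.036,yc,0])[0,:2].round(4))
```

```text
[0.423  0.144  0.5762] 33.0122409238823 0.0 292577900897865.0
[ 0.4444 -0.104 ]
[ 0.458  -0.1808]
[ 0.4717 -0.2576]
[ 0.4853 -0.3344]
[0.3291 0.2225]
[0.3716 0.1571]
[0.4141 0.0917]
[0.4566 0.0263]<stdin>:7: RuntimeWarning: overflow encountered in scalar negative
```

View pics/fit_0.png

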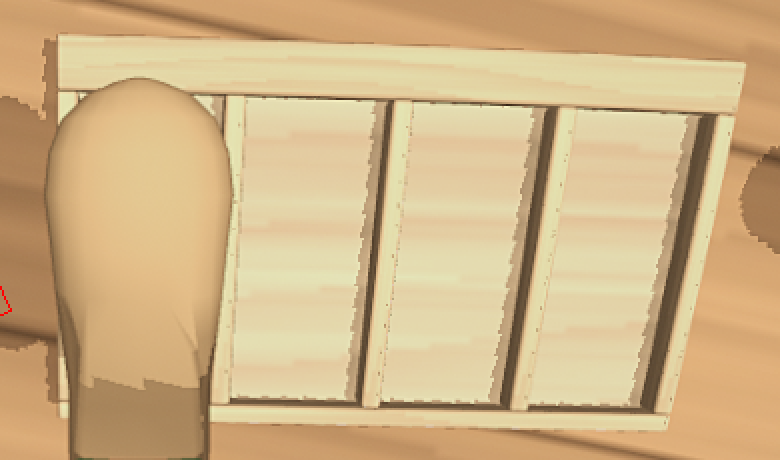

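Run:
```python
from h import *
d=eyes.read_camera('wrist')
# crop px -> rack point, top of rails z .027
C=[((57,34),.099,.161),((745,63),.099,-.161),((395,100),.075,.005),((411,100),.075,-.005),((560,107),.075,-.073),((576,107),.075,-.083),((718,114),.075,-.151),
((363,406),-.075,.005),((379,406),-.075,-.005),((512,411),-.075,-.073),((528,410),-.075,-.083),((655,413),-.075,-.151)]
uv=np.array([c[0] for c in C])/2+[250,40]; L=np.array([[c[1],c[2],.027] for c in C])
f=lambda v:(proj(d,rackpt(v,L))-uv).ravel()
s=least_squares(f,[.5,-.213,.175],loss='soft_l1'); print(s.x.round(4),np.degrees(s.x[2]).round(2)); print(f(s.x).reshape(-1,2).round(1).tolist(),np.abs(f([.5003,-.2129,.1756])).max())
for yc in(.117,.039,-.039,-.117): print(rackpt(s.x,[-.036,yc,0])[0,:2].round(4))
print(robot.sense()['eef_pos'])
```

```text
[ 0.4989 -0.2144  0.1753] 10.05
[[-0.5, 0.1], [1.8, -1.1], [-0.4, -0.2], [2.3, 0.1], [-0.6, -0.6], [1.8, -0.1], [-0.1, -0.3], [-0.9, 0.9], [0.7, 1.1], [-1.3, -0.1], [0.1, 0.6], [-0.6, 0.4]] 3.109982405405532
[ 0.4431 -0.1055]
[ 0.4567 -0.1823]
[ 0.4703 -0.2591]
[ 0.4839 -0.3359]
[ 0.44404431 -0.10147182  0.23433757]
```

Both fits of the new rack agree within 1.5 mm. Lowering green into the left-end bay.

Call:
{"op": "servo_tool", "data": {
  "series": [0,-0.055,-0.8,-0.15,0,-0.055,-1.6,-0.15,0,-0.055,-2.2,-0.15,0,-0.055,-2.6,-0.15,0,-0.055,-2.8,-0.15,0,-0.055,-2.9,-0.15,0,-0.055,-2.94,-0.15,0,-0.055,-2.97,-0.15,0,-0.055,-2.98,-0.15,0,-0.055,-2.98,-0.15]
}}

```text
time_s: 9.7
eef_pos: [0.4441, -0.1059, 0.0559]
orientation: [[0.174, -0.985, 0.001], [-0.985, -0.174, -0.0], [0.0, -0.0, -1.0]]
force: [-0.2, 0.8, -1.6]
finger_gap: 0.0258
```

```bash
python3 w.py wr5 | head -1
```

```text
9.75 [ 0.4441 -0.1059  0.0559] -79.97 [ 0.4 -0.7 -2.4] 0.0258 [-0.5   0.05  2.06  0.    1.04  0.9 ]
```

View pics/wr5.png

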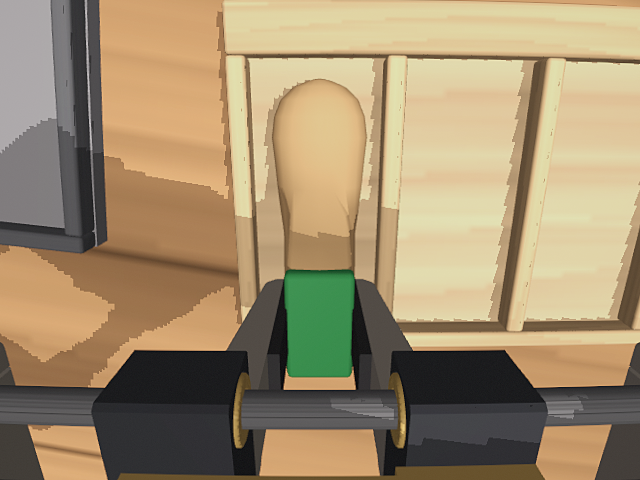

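Green is centred between the rails (toe at (320,90)), but its weight still hangs on the wrist (-2.4 N). I'll lower in small steps until it touches.

Call:
{"op": "servo_tool", "data": {
  "series": [0,0,-0.01,0,0,0,-0.02,0,0,0,-0.02,0]
}}

```text
time_s: 10.12
eef_pos: [0.444, -0.1059, 0.0546]
orientation: [[0.174, -0.985, 0.0], [-0.985, -0.174, -0.0], [0.0, -0.0, -1.0]]
force: [-1.5, 0.0, 2.0]
finger_gap: 0.0253
```

Floor contact is made (+2 N). Releasing, backing off upward, then on to yellow.

Call:
{"op": "servo_tool", "data": {
  "series": [0,0,0,0,0,0,0,0,0,0,0,0,0,0,0.3,0,0,0,1.0,0,0,0,1.7,0,0.43,4.26,1.7,-1.0,0.43,4.26,1.7,-1.0,0.43,4.26,1.7,-1.0,0.43,4.26,1.7,-1.0,0.43,4.26,1.7,-1.0,0.43,4.26,1.7,-1.0,0.43,4.26,1.2,-1.0,0.43,4.26,0.7,-1.0,0.43,4.26,0.3,-1.0,0.43,4.26,0.1,-1.0,0.43,4.26,0.02,-1.0,0.43,4.26,0.02,-1.0],
  "fingers": 0.5
}}

```text
time_s: 12.38
eef_pos: [0.4702, 0.1494, 0.0561]
orientation: [[0.035, -0.999, 0.001], [-0.999, -0.035, -0.0], [0.0, -0.001, -1.0]]
force: [0.2, 0.7, 0.8]
finger_gap: 0.046
```

```bash
python3 w.py wr6
```

```text
12.425 [0.4704 0.1496 0.0564] -87.99 [ 0.1  0.1 -0.1] 0.0459 [ 0.06  0.14  1.96 -0.    1.04  1.6 ]
red [  9. 344.] z 0.087 ctr [455.5 281.8] size [38.2  6.4] ang 5.5
red [  9. 344.] z 0.032 ctr [417.7 333. ] size [53.2  9. ] ang 5.5
red [19. 37.] z 0.087 ctr [575.8 255. ] size [14.7 15.4] ang 3.1
red [19. 37.] z 0.032 ctr [585.4 295.6] size [20.5 21.5] ang 3.1
yellow [317. 322.] z 0.087 ctr [470.9 149.9] size [48.7 27.4] ang 2.1
yellow [317. 322.] z 0.032 ctr [439.2 149.1] size [67.9 38.2] ang 2.1
yellow [309.  22.] z 0.087 ctr [581.3 156.1] size [13.9 37.3] ang 1.9
yellow [309.  22.] z 0.032 ctr [593.1 157.7] size [19.3 51.9] ang 1.9
green [488.  23.] z 0.087 ctr [584.5 100.5] size [12.5 37.6] ang 3.2
green [488.  23.] z 0.032 ctr [597.5  80.3] size [17.4 52.4] ang 3.2
blue [132. 305.] z 0.087 ctr [475.9 225.5] size [42.3 29.5] ang 6.6
blue [132. 305.] z 0.032 ctr [446.2 254.5] size [59.  41.1] ang 6.6
blue [142.  28.] z 0.087 ctr [578.5 211.4] size [14.6 37.7] ang 3.6
blue [142.  28.] z 0.032 ctr [589.2 234.9] size [20.4 52.5] ang 3.6
```

View pics/wr6.png

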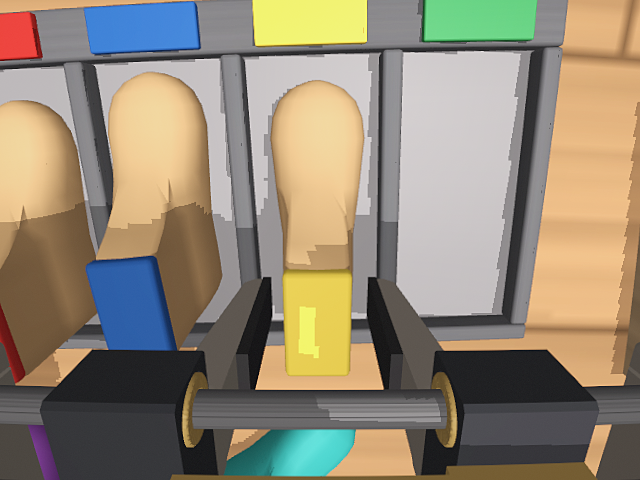

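Call:
{"op": "servo_tool", "data": {
  "series": [0,0,0,0,0,0,0,0,0,0,0,0,0,0,0,0,0,0,0,0,0,0,0.1,0,0,0,0.5,0,0,0,1.4,0,0,0,2.4,0,-0.215,-5.52,2.4,1.0,-0.215,-5.52,2.4,1.0,-0.215,-5.52,2.4,1.0,-0.215,-5.52,2.4,1.0,-0.215,-5.52,2.4,1.0,-0.215,-5.52,2.4,1.0,-0.215,-5.52,2.4,1.0,-0.215,-5.52,2.4,1.0,-0.215,-5.52,2.4,1.0],
  "fingers": 0
}}

```text
time_s: 14.68
eef_pos: [0.4569, -0.1798, 0.1995]
orientation: [[0.176, -0.984, -0.0], [-0.984, -0.176, 0.0], [-0.001, 0.0, -1.0]]
force: [0.9, 0.7, -2.0]
finger_gap: 0.0258
```

Call:
{"op": "servo_tool", "data": {
  "series": [0,0,-0.7,0,0,0,-1.4,0,0,0,-1.9,0,0,0,-2.2,0,0,0,-2.33,0,0,0,-2.38,0,0,0,-2.4,0,0,0,-2.41,0,0,0,-2.42,0,0,0,-2.42,0]
}}

```text
time_s: 15.92
eef_pos: [0.4574, -0.1817, 0.056]
orientation: [[0.174, -0.985, 0.001], [-0.985, -0.174, -0.0], [0.001, -0.001, -1.0]]
force: [-3.0, 2.2, 7.2]
finger_gap: 0.0253
```

```bash
python3 w.py wr7|head -1
```

```text
15.975 [ 0.4574 -0.1817  0.056 ] -79.96 [-3.5  1.4  7.1] 0.0256 [-0.62  0.14  1.96  0.    1.04  0.77]
```

View pics/wr7.png

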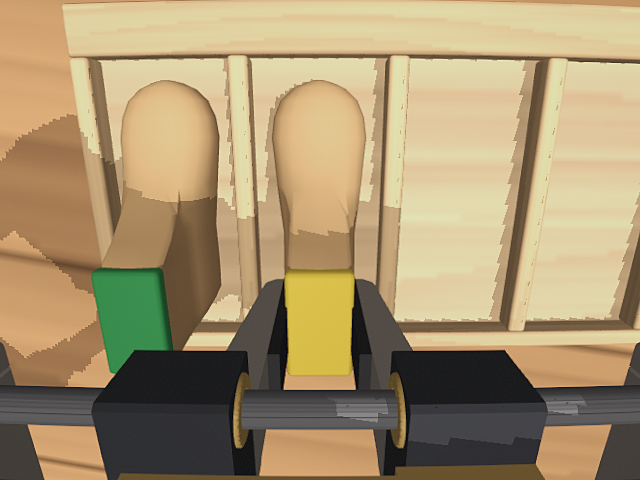

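Yellow is centred and on the floor (7 N contact). Next is blue.

Call:
{"op": "servo_tool", "data": {
  "series": [0,0,0,0,0,0,0,0,0,0,0,0,0,0,0.3,0,0,0,1.0,0,0,0,1.7,0,0.25,6.8,1.7,-0.4,0.25,6.8,1.7,-0.4,0.25,6.8,1.7,-0.4,0.25,6.8,1.7,-0.4,0.25,6.8,1.7,-0.4,0.25,6.8,1.7,-0.4,0.25,6.8,1.7,-0.4,0.25,6.8,1.7,-0.4,0.25,6.8,1.7,-0.4,0.25,6.8,1.1,-0.4,0.25,6.8,0.5,-0.4,0.25,6.8,0.2,-0.4,0.25,6.8,0.02,-0.4,0.25,6.8,0.02,-0.4],
  "fingers": 0.5
}}

```text
time_s: 18.48
eef_pos: [0.472, 0.2263, 0.0557]
orientation: [[0.118, -0.993, -0.0], [-0.993, -0.118, -0.0], [0.0, 0.0, -1.0]]
force: [-0.2, -0.8, 0.6]
finger_gap: 0.0462
```

```bash
python3 w.py wr8|grep -v 0.032
```

```text
18.525 [0.4725 0.2266 0.0564] -83.19 [ 0.7  0.6 -0. ] 0.0461 [ 0.22  0.21  1.87 -0.    1.06  1.67]
red [143. 317.] z 0.087 ctr [467.5 298.2] size [31.  29.2] ang 7.0
red [161.  27.] z 0.087 ctr [575.4 291. ] size [14.5 37.6] ang 3.6
yellow [494.  48.] z 0.087 ctr [582.4 180.1] size [14.5 37.8] ang 3.6
green [619.  60.] z 0.087 ctr [585.1 135.8] size [14.4 17.1] ang 4.3
blue [319. 321.] z 0.087 ctr [473.  226.3] size [48.6 27.3] ang 6.8
blue [329.  36.] z 0.087 ctr [578.9 235.5] size [14.5 37.1] ang 3.5
```

Call:
{"op": "servo_tool", "data": {
  "series": [0,0,0,0,0,0,0,0,0,0,0,0,0,0,0,0,0,0,0.1,0,0,0,0.5,0,0,0,1.4,0,0,0,2.4,0,-0.025,-8.08,2.4,0.4,-0.025,-8.08,2.4,0.4,-0.025,-8.08,2.4,0.4,-0.025,-8.08,2.4,0.4,-0.025,-8.08,2.4,0.4,-0.025,-8.08,2.4,0.4,-0.025,-8.08,2.4,0.4,-0.025,-8.08,2.4,0.4,-0.025,-8.08,2.4,0.4,-0.025,-8.08,2.4,0.4,-0.025,-8.08,2.4,0.4,-0.025,-8.08,2.4,0.4],
  "fingers": 0
}}

```text
time_s: 21.02
eef_pos: [0.4705, -0.257, 0.1996]
orientation: [[0.176, -0.984, -0.0], [-0.984, -0.176, 0.0], [-0.0, 0.0, -1.0]]
force: [-0.6, 0.6, -1.5]
finger_gap: 0.026
```

Call:
{"op": "servo_tool", "data": {
  "series": [0,0,-0.7,0,0,0,-1.4,0,0,0,-1.9,0,0,0,-2.2,0,0,0,-2.33,0,0,0,-2.38,0,0,0,-2.4,0,0,0,-2.41,0,0,0,-2.41,0]
}}

```text
time_s: 22.15
eef_pos: [0.471, -0.2588, 0.0564]
orientation: [[0.174, -0.985, 0.001], [-0.985, -0.174, -0.001], [0.002, -0.001, -1.0]]
force: [-1.8, 0.8, 6.6]
finger_gap: 0.0255
```

```bash
python3 w.py wr9|head -1
```

```text
22.2 [ 0.4709 -0.2588  0.0563] -79.97 [-3.2  1.1  6.3] 0.0259 [-0.73  0.24  1.84  0.    1.06  0.67]
```

View pics/wr9.png

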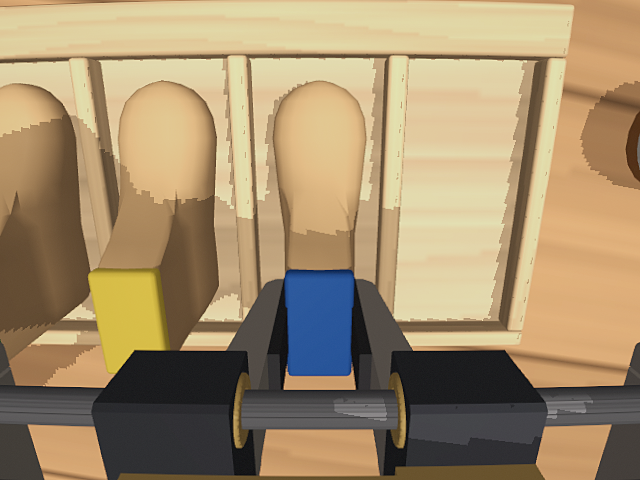

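Blue is centred and in contact (6 N). Last one, red.

Call:
{"op": "servo_tool", "data": {
  "series": [0,0,0,0,0,0,0,0,0,0,0,0,0,0,0.3,0,0,0,1.0,0,0,0,1.7,0,-0.225,9.27,1.7,-0.4,-0.225,9.27,1.7,-0.4,-0.225,9.27,1.7,-0.4,-0.225,9.27,1.7,-0.4,-0.225,9.27,1.7,-0.4,-0.225,9.27,1.7,-0.4,-0.225,9.27,1.7,-0.4,-0.225,9.27,1.7,-0.4,-0.225,9.27,1.7,-0.4,-0.225,9.27,1.7,-0.4,-0.225,9.27,1.7,-0.4,-0.225,9.27,1.7,-0.4],
  "fingers": 0.5
}}

```text
time_s: 24.45
eef_pos: [0.4572, 0.2968, 0.1574]
orientation: [[0.117, -0.993, 0.0], [-0.993, -0.117, -0.0], [0.0, -0.0, -1.0]]
force: [-0.1, -0.4, -0.2]
finger_gap: 0.0461
```

Call:
{"op": "servo_tool", "data": {
  "series": [0,0,0,0,0,0,-0.6,0,0,0,-1.2,0,0,0,-1.5,0,0,0,-1.68,0,0,0,-1.68,0,0,0,-1.68,0]
}}

```text
time_s: 25.32
eef_pos: [0.4578, 0.2984, 0.0575]
orientation: [[0.119, -0.993, 0.002], [-0.993, -0.119, 0.001], [-0.001, -0.002, -1.0]]
force: [-0.1, -0.4, 0.1]
finger_gap: 0.0459
```

```bash
python3 w.py wr10|grep -v 0.032
```

```text
25.375 [0.4578 0.2984 0.0575] -83.17 [0.2 0.2 0.2] 0.0462 [0.36 0.26 1.81 0.   1.07 1.81]
red [319. 320.] z 0.087 ctr [458.1 298.2] size [49.  27.2] ang 7.0
red [320.  19.] z 0.087 ctr [569.4 311.5] size [12.5 37.4] ang 6.8
yellow [615.  39.] z 0.087 ctr [577.7 210. ] size [14.8 20.2] ang 3.7
blue [486.  26.] z 0.087 ctr [574.8 256.1] size [14.6 37.8] ang 3.6
```

Call:
{"op": "servo_tool", "data": {
  "series": [0,0,0,0,0,0,0,0,0,0,0,0,0,0,0,0,0,0,0.1,0,0,0,0.5,0,0,0,1.4,0,0,0,2.4,0,0.447,-10.56,2.4,0.4,0.447,-10.56,2.4,0.4,0.447,-10.56,2.4,0.4,0.447,-10.56,2.4,0.4,0.447,-10.56,2.4,0.4,0.447,-10.56,2.4,0.4,0.447,-10.56,2.4,0.4,0.447,-10.56,2.4,0.4,0.447,-10.56,2.4,0.4,0.447,-10.56,2.4,0.4,0.447,-10.56,2.4,0.4,0.447,-10.56,2.4,0.4],
  "fingers": 0
}}

```text
time_s: 27.88
eef_pos: [0.4832, -0.3353, 0.1996]
orientation: [[0.173, -0.985, -0.001], [-0.985, -0.173, 0.002], [-0.002, 0.001, -1.0]]
force: [0.6, 0.5, -1.8]
finger_gap: 0.0259
```

Call:
{"op": "servo_tool", "data": {
  "series": [0,0,0,0,0,0,-0.7,0,0,0,-1.4,0,0,0,-1.9,0,0,0,-2.2,0,0,0,-2.33,0,0,0,-2.37,0,0,0,-2.39,0,0,0,-2.4,0,0,0,-2.4,0]
}}

```text
time_s: 29.12
eef_pos: [0.4838, -0.3359, 0.0567]
orientation: [[0.174, -0.985, 0.001], [-0.985, -0.174, -0.001], [0.001, -0.0, -1.0]]
force: [0.2, 0.2, -1.5]
finger_gap: 0.0259
```

```bash
python3 w.py wr11|head -1
```

```text
29.175 [ 0.4838 -0.3358  0.0566] -79.97 [-0.5 -0.4 -2. ] 0.0257 [-0.81  0.36  1.68  0.    1.09  0.58]
```

View pics/wr11.png

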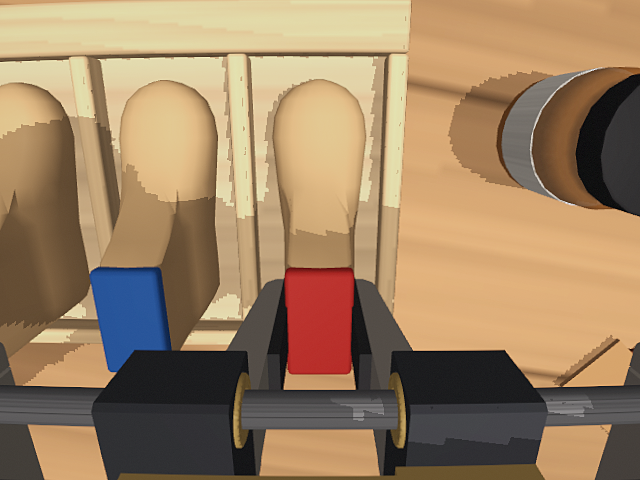

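Centred, and still hanging (-2 N). I'll touch down in small steps.

Call:
{"op": "servo_tool", "data": {
  "series": [0,0,-0.01,0,0,0,-0.015,0,0,0,-0.015,0]
}}

```text
time_s: 29.55
eef_pos: [0.4837, -0.3358, 0.0565]
orientation: [[0.174, -0.985, 0.0], [-0.985, -0.174, -0.0], [0.0, -0.0, -1.0]]
force: [-3.2, 3.6, 6.2]
finger_gap: 0.0258
```

In contact. Releasing and retreating upward, clear of the camera views.

Call:
{"op": "servo_tool", "data": {
  "series": [0,0,0,0,0,0,0,0,0,0,0,0,0,0,0,0,0,0,0.3,0,0,0,1.0,0,0,0,2.0,0,0,0,3.2,0,-1.3,1.9,4,0,-1.3,1.9,4,0,-1.3,1.9,4,0,-1.3,1.9,4,0,-1.3,1.9,4,0],
  "fingers": 0.5
}}

```text
time_s: 31.18
eef_pos: [0.4058, -0.2221, 0.2955]
orientation: [[0.174, -0.985, 0.0], [-0.985, -0.174, -0.001], [0.001, -0.0, -1.0]]
force: [-0.1, 0.0, 0.4]
finger_gap: 0.0462
```

```bash
python3 w.py wr12|grep -v 0.032
python3 - <<'E'
from h import *
import numpy as np
for yc in(.117,.039,-.039,-.117): print(rackpt([.4996,-.2137,.1754],[-.036,yc,0])[0,:2].round(4))
im=np.hstack([cv2.resize(cv2.imread('pics/wr12.png'),(400,300)),cv2.resize(eyes.read_camera('scene')['img'][:,:,::-1],(400,300))]);cv2.imwrite('pics/fin.png',im)
E
```

```text
31.225 [ 0.4058 -0.2221  0.295 ] -79.99 [-0.1 -0.6 -0.6] 0.0459 [-0.76 -0.18  1.78 -0.    1.55  0.63]
red [448. 144.] z 0.087 ctr [ 483.7 -334.9] size [47.4 28.1] ang 9.8
yellow [287. 143.] z 0.087 ctr [ 456.8 -181.9] size [46.  27.5] ang 9.9
green [207. 143.] z 0.087 ctr [ 443.9 -106.6] size [46.4 27.7] ang 10.2
blue [368. 144.] z 0.087 ctr [ 470.3 -258.8] size [46.  26.9] ang 9.9
[ 0.4437 -0.1048]
[ 0.4573 -0.1816]
[ 0.471  -0.2584]
[ 0.4846 -0.3352]
```

View pics/fin.png

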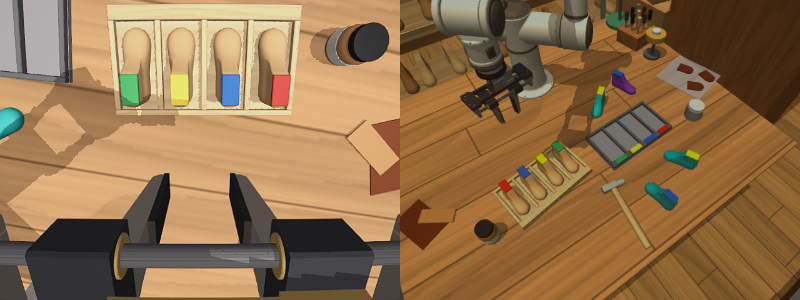

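All four stand in their bays. From the robot's left they read green, yellow, blue, red, within 2 mm of centre. The arm is clear.

```bash
python3 -c "
from rig import job; print(job.sign_off())"
```

```text
the job is handed in; nothing more can be done
None
```

All four lasts are now in the plywood rack in reverse order and the job is handed in. From the robot's left they stand green, yellow, blue, red; the old rack held red, blue, yellow, green.

- **Placing:** each last was lowered until the wrist force showed contact with the floor (about 2 to 7 N) before the fingers opened.
- **Last check:** the wrist camera puts every neck within about 2 mm of its bay's middle position. All four are turned 9.8 to 10.2°, against 10.05° for the rack, upright with toes pointing away.
- **Left alone:** the hammer, jar, tin and the turquoise and purple look-alikes look unmoved in the final scene picture. I judged those by eye and did not measure them.
- **Time and limits:** it took about 31 s. The highest force I read was about 8 N, though I only saw it at the end of each move.
- **Disagreement:** the two estimates of the new rack's position differed by about 1.5 mm, so I used a position between them. No check failed.

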